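Set and start the stirrer from its control box

ROBOT

A 6-joint arm with a two-finger parallel gripper is mounted at the origin on the work surface; the furniture and walls round the work are solid. World frame = base frame: x ahead of the robot, y to its left, z up, the work surface at z = 0. Lengths are in mm, angles in rad, forces in N, time in s.
With the tool pointing down it reaches from about 300 to 775 mm from the base axis. Payload 14.6 kg.
Tool frame: the origin (TCP) lies midway between the tips of the shut fingers; the grasp point (between the pads) lies 19 mm behind it (manip.grasp_offset is the distance from the TCP to the grasp point, in mm); z points along the fingers, y is the line along which they close (so a half turn about z gives the same grasp; the last joint's range is limited). The gripper opens to 94 mm and grips with 3 to 60 N. Pads are 16 mm wide; open, the fingers measure 119 mm over their backs; the gripper's body (75 mm by 177 mm) begins 78 mm behind the grasp point.
Start: joints at [1.099, 0.3, 1.521, -0, 1.321, -0.067], TCP at [216.605, 505.54, 167.246] pointing down, gripper open.
Joint ranges: [-3.03, 3.03], [-0.79, 2.21], [0.23, 2.52], [-1.04, 4.18], [0, 3.07], [-2.55, 2.55]. Speed limits (rad/s): [2.22, 2.22, 2.57, 3.14, 3.14, 3.14].

INTERFACE

Orientations are given as [roll, pitch, yaw] about the fixed x, y, z axes, in that order (R = Rz(yaw) Ry(pitch) Rx(roll)).
In Python, from cell import manip, viewer gives the robot as it stands. The module is installed in compiled form; this text tells all that it offers.
- The arm moves only by the tool move_arm, never from a script. Its argument "moves" is a list of rows, each a list of 4 numbers: the shift along the tool's x, y, z in m, then the turn about the tool's z in rad. A call has 1 to 12 rows; each row is the pose to reach, as a shift and turn from the pose commanded when the call began, along the tool's axes at that moment; what a row does not reach only later rows make up. A row lasts 1/10 s, in which the tool goes at most 50 mm and 8.59 degrees, less where a joint would pass 70% of its speed; a pose out of reach is approached as far as the arm can. A call with a gripper value outside its range is refused whole. "jaw" is the finger opening in m, from 0 to 0.094, set as the call begins (left out, the last holds). The fingers move at their own pace and stop on an object; "squeeze" is the grip in N (left out, the last holds). Time passes only in rows, so rows that repeat a pose let the fingers close. It gives the time, the measured TCP pose, the force, the opening and the grip force at its end, in the units of the state.
- manip.read_state(): the state, without advancing time (a new reading comes with each control period).
- viewer.camera(name): name is "side" or "top" or "wrist"; returns a dict with "frame" (384x512x3 uint8, blue, green, red), "z_map" (384x512 float32, mm along the optical axis (not along the pixel's ray), 0 where there is no reading), "fx", "fy", "cx", "cy" (pixels), "origin" and "orientation" of the camera in the world. Camera axes: x right, y down, z forward; pixel columns grow to the right and rows downward; lengths in mm; the calibration is good to about 2 mm. The wrist camera is an equidistant fisheye: a pixel r from the principal point sees the ray r / f radians off the axis. A picture is of the moment at which its call begins.
- manip.sign_off(): hands the job in; it is judged then, once.
The state is a dict: "clock": time; "joints": joint angles; "qd": joint speeds; "effort": joint torques, N m; "eef_pos": TCP position; "eef_rot": TCP orientation; "wrist_force": force on the tool from outside, world axes, zero at the start; "moment": the same for the moment, N m; "finger_gap": finger opening in mm; "finger_force": force on a finger pad.
Only numpy, scipy, OpenCV 4.12 (cv2) and the standard library are available. Lean on these libraries where they do the work, as an engineer would, in place of code of your own. Each camera call takes 0.05 s, during which the arm holds its last target. There are 200 camera calls.

TASK

On the stirrer's control box, push the slider to the left along its slot until its grip is in line with the small metal arrow. Then, one at a time, press the round key, the square key and the long bar key in that order, each right down, letting it come up again before the next. Do not press the plus-shaped key, leave the slider on the arrow, and leave the things standing around undisturbed.

Things in the scene. Friction and masses are not known exactly. Their poses are not given: they have to be found in the camera images.
- control_box: the control box, fixed: white shell, grey panel, 170 mm deep (x) x 300 wide (y) x 50 high (on 12 mm feet). Origin: centre of its underside; x to its back, y to its left. Four keys in a row 40 mm behind its middle, at y = -99, -33, 33, 99 mm, in an order that changes; in front a slot along y with a sliding grip, and an arrow clip.
- fader_top (a point): centre of the top of the slider's grip: a black block 24 mm (x) x 14 mm (y), standing 28 mm above the panel, with a white line across its top. It slides only along the box's y, in a straight slot 45 mm in front of the box's middle. Friction about 1.5 N; it stays where it is left.
- fader (a joint): the slider, m: 0 = right end of its slot (box y = -100 mm), 0.12 = left end (box y = +20 mm), growing to the box's left (+y). It starts near the right end.
- pointer: the set pointer: small aluminium arrow clip, 16 mm wide, 4 mm high, fixed on a black rail in front of the slot at a place that changes, its tip pointing at the slot. Origin: under its middle, at panel height (50 mm); same axes as the box. The slider is right when its grip's white line is in line with the arrow (same y in this frame).
- round_key (a joint): key press of the round key, m: 0 = up, 0.006 = right down; it counts as pressed beyond 0.004. A spring holds it up: about 1.5 N starts it, 5 N takes it right down.
- round_top (a point): centre of the top of the round key: white plastic, round, 26 mm diameter, in a black frame 46 x 46 x 3 mm on the panel; up, its top is 15 mm above the panel (65 mm above the bench).
- square_key (a joint): key press of the square key, m: 0 = up, 0.006 = right down; it counts as pressed beyond 0.004. A spring holds it up: about 1.5 N starts it, 5 N takes it right down.
- square_top (a point): centre of the top of the square key: white plastic, square, 24 x 24 mm, in a black frame 46 x 46 x 3 mm on the panel; up, its top is 15 mm above the panel (65 mm above the bench).
- bar_key (a joint): key press of the bar key, m: 0 = up, 0.006 = right down; it counts as pressed beyond 0.004. A spring holds it up: about 1.5 N starts it, 5 N takes it right down.
- bar_top (a point): centre of the top of the bar key: white plastic, long narrow bar, 36 mm (front to back, along the box's x) x 12 mm, in a black frame 46 x 46 x 3 mm on the panel; up, its top is 15 mm above the panel (65 mm above the bench).
- plus_key (a joint): key press of the plus key, m: 0 = up, 0.006 = right down; it counts as pressed beyond 0.004. A spring holds it up: about 1.5 N starts it, 5 N takes it right down.
- plus_top (a point): centre of the top of the plus key: white plastic, plus-shaped (cross), 32 x 32 mm over its arms, which are 10 mm wide, in a black frame 46 x 46 x 3 mm on the panel; up, its top is 15 mm above the panel (65 mm above the bench).
- vial: small clear vial with white cap, 21 mm diameter, 45 mm high, loose, standing on the left front corner of the control box's panel. Origin: centre of its underside.
- dye_bottle: amber dropper bottle, 34 mm diameter, 62 mm high, loose, standing left of the box. Origin: centre of its underside.
- petri_dish: petri dish with lid, 94 mm diameter, 16 mm high, loose, farther right of the box. Origin: centre of its underside.
- marker: marker pen lying along the right side of the box, 136 x 14 x 15 mm, loose. Origin: underside of its middle, x along the pen.
- forceps: steel forceps lying in front of the box, 130 x 16 x 9 mm, loose. Origin: underside of the middle, x along them.

How it is judged:
By the outcome, as a careful person would: the job done as asked, in the order asked, and still so for the second after the job is handed in, with the robot touching nothing.
It also fails if it takes over 48 s, if anything falls off the work surface, if the arm or the gripper's body presses on something with over 40 N, if the wrist force passes 120 N, or if a joint passes its speed limit or range.

## Working session

There is one attempt and no reset: what is moved stays moved. The work goes in short steps, Python scripts to look and compute and a tool call to move; the robot and the scene stay as the last step left them, time stands still between calls to the robot, and variables do not carry over. Pictures are saved under pics/ and viewed, at most 10 in all, crops included, and the job is handed in when it is done.

Besides the shell and the picture viewer there is one more tool, called by a JSON object that holds its "op" and its "data". move_arm: Moves the arm, as the interface text tells. Its arguments: {"type":"object","properties":{"moves":{"type":"array"},"jaw":{"type":"number"},"squeeze":{"type":"number"}},"required":["moves"]}

```bash
mkdir -p pics
cat > h.py <<'E'
import numpy as np, cv2
from scipy.spatial.transform import Rotation as R
from cell import manip, viewer
def rot(o):
    o=np.array(o,float)
    if o.shape==(3,3): return o
    return R.from_euler('xyz',o).as_matrix() if o.size==3 else R.from_quat(o).as_matrix()
def cast(c,u,v,z):
    d=rot(c['orientation'])@np.array([(u-c['cx'])/c['fx'],(v-c['cy'])/c['fy'],1])
    o=np.array(c['origin']); return o+d*(z-o[2])/d[2]
def px(c,p):
    q=rot(c['orientation']).T@(np.array(p)-c['origin']); return q[0]/q[2]*c['fx']+c['cx'],q[1]/q[2]*c['fy']+c['cy']
E
python3 - <<'E'
from h import *
for n in('top','side'):
    c=viewer.camera(n); print(n,c['origin'],c['orientation'],c['fx'],c['cx'],c['cy'])
    cv2.imwrite(f'pics/{n}.png',c['frame']); np.save(f'{n}.npy',c,allow_pickle=True)
print(manip.read_state(), manip.grasp_offset)
E
```

```text
top [ 435.02532418  -22.54287859 1107.03948659] [-3.04118561e+00  2.27987654e-03 -1.54278778e+00] 470.6558682376606 261.4877489794004 196.27225802253565
side [ 283.32591131 -793.6444423   582.75474471] [-2.15310911e+00 -7.50100651e-04 -3.24374242e-01] 426.46489929195366 255.85255584922527 196.0801711685786
{'clock': 0.1, 'joints': array([ 1.09939822e+00,  3.00414904e-01,  1.52150269e+00, -2.43137633e-06,
        1.32066272e+00, -6.66014872e-02]), 'qd': array([-0.00125805, -0.00111062, -0.00113654, -0.00048107,  0.00146453,
        0.00026413]), 'effort': array([-1.30137363e-03, -5.32646263e+01, -3.53285658e+01,  7.08379224e-02,
        2.34434847e-02, -7.28675991e-05]), 'eef_pos': array([216.4946861 , 505.3192104 , 166.75032369]), 'eef_rot': array([-3.14060702e+00, -6.33813874e-05,  2.73679661e+00]), 'wrist_force': array([-0.29748989,  0.03973651, -0.06004561]), 'moment': array([ 0.00125991,  0.01046318, -0.04584379]), 'finger_force': 0.0, 'finger_gap': 94.14018143093926} 18.8
```

View pics/top.png

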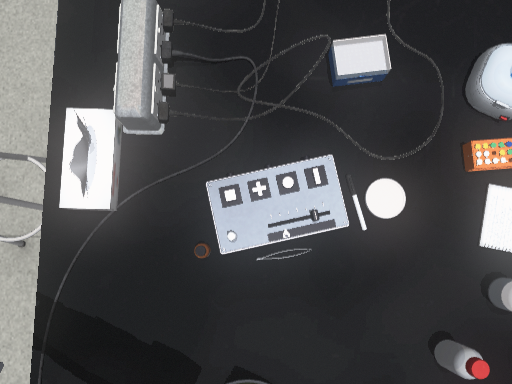

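View pics/side.png

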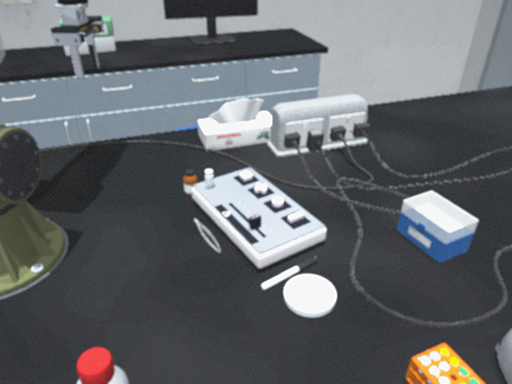

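The top view shows, left to right: square (231,195), plus (259,188), round (288,183) and bar (316,176). The slider is at (315,215), the arrow at (286,233) and the vial at (231,236). Next I measure precisely.

Run:
```python
from h import *
c=np.load('top.npy',allow_pickle=True).item()
f=c['frame']; g=cv2.cvtColor(f,cv2.COLOR_BGR2GRAY)
P=[]
for n,(u,v) in dict(square=(231,195),plus=(259,188),round=(288,183),bar=(316,176)).items():
    w=g[v-8:v+9,u-8:v and u+9].astype(float); m=np.clip(w-110,0,None)
    yy,xx=np.mgrid[v-8:v+9,u-8:u+9]; uu,vv=(m*xx).sum()/m.sum(),(m*yy).sum()/m.sum()
    p=cast(c,uu,vv,65); P.append(p[:2]); print(n,uu,vv,p)
P=np.array(P); # fit: box pts (40,99),(40,33),(40,-33),(40,-99)
by=np.array([99,33,-33,-99]); d=(by@(P-P.mean(0))); yaw=np.arctan2(-d[0],d[1])
ex=np.array([np.cos(yaw),np.sin(yaw)]); ey=np.array([-ex[1],ex[0]])
o=P.mean(0)-40*ex
print('yaw',yaw,'scale',np.linalg.norm(d)/(by@by),'o',o,[( (p-o)@ex,(p-o)@ey) for p in P])
# rectified panel view, 4px/mm-> 2.5 px/mm at z=50 and z=78
for z in(50,78):
    s=4; W,H=800,440
    src=[];dst=[]
    for bx,b in((-85,100),(-85,-100),(25,100),(25,-100)):
        w=o+bx*ex+b*ey; src.append(px(c,[*w,z])); dst.append(((100-b)*s,(25-bx)*s))
    M=cv2.getPerspectiveTransform(np.float32(src),np.float32(dst))
    im=cv2.warpPerspective(f,M,(W,H),flags=cv2.INTER_CUBIC)
    cv2.imwrite(f'pics/r{z}.png',im)
np.save('box.npy',[*o,yaw])
a=cv2.imread('pics/r50.png');b=cv2.imread('pics/r78.png')
cv2.imwrite('pics/r.png',np.vstack([a[140:],b[140:]]))
```

```text
square 229.8677972634419 194.67681634226247 [541.51229357  53.24141889  65.        ]
plus 258.6960879855214 188.21251566197967 [557.77604962 -10.50188918  65.        ]
round 287.6376454000705 181.90849488896723 [573.72681266 -74.66494472  65.        ]
bar 316.4043431442929 175.5957465900933 [ 589.72516583 -138.59293489   65.        ]
yaw 0.24596842050447382 scale 0.9992670523760883 o [526.88900148 -52.36941595] [(np.float64(39.89894525872691), np.float64(98.87144822682775)), (np.float64(40.15197218206879), np.float64(33.08653306961662)), (np.float64(39.99921985968173), np.float64(-33.02928353560731)), (np.float64(39.9498626995226), np.float64(-98.92869776083707))]
```

View pics/r.png

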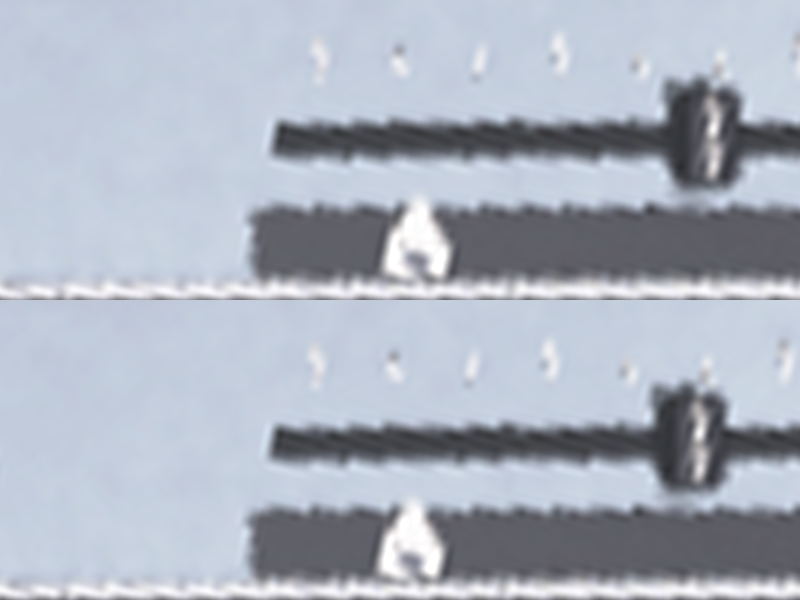

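Slider grip at box y ≈ -73.7 mm and arrow at ≈ -4.2 mm, both with x offsets as described. I'll go above the slider next.

```bash
cat >> h.py <<'E'
def boxw(bx,by):
    x,y,a=np.load('box.npy'); return np.array([x+bx*np.cos(a)-by*np.sin(a), y+bx*np.sin(a)+by*np.cos(a)])
def shift(bx,by,z,yaw=None):
    s=manip.read_state(); Rm=rot(s['eef_rot']); p=np.array([*boxw(bx,by),z])
    print('clock',s['clock'],'shift m',np.round(Rm.T@(p-s['eef_pos'])/1000,4),'turn',np.round(s['eef_rot'][2]-np.load('box.npy')[2],4),'from',np.round(s['eef_pos'],1))
E
python3 - <<'E'
from h import *
shift(-45,-73.7,150)
E
```

```text
clock 0.1 shift m [-0.5138 -0.4763  0.0172] turn 2.4908 from [216.5 505.3 166.8]
```

{"op": "move_arm", "data": {"moves": [[-0.034,-0.032,0.0,0.14],[-0.068,-0.063,0.0,0.28],[-0.102,-0.095,0.0,0.42],[-0.136,-0.127,0.0,0.56],[-0.171,-0.159,0.0,0.7],[-0.205,-0.19,0.0,0.84],[-0.24,-0.222,0.0,0.98],[-0.274,-0.254,0.0,1.12],[-0.308,-0.286,0.0,1.26],[-0.342,-0.317,0.0,1.4],[-0.376,-0.349,0.0,1.54],[-0.411,-0.381,0.0,1.68]], "jaw": 0.04}}

```text
clock: 1.3
eef_pos: [444.6, -8.5, 167.2]
eef_rot: [3.142, -0.0, 1.051]
wrist_force: [0.0, 0.1, -0.1]
finger_gap: 39.9
finger_force: 0.0
```

Run:
```python
from h import *
shift(-45,-73.7,150)
```

```text
clock 1.3 shift m [-0.0815  0.1118  0.0173] turn 0.8049 from [444.6  -8.5 167.2]
```

{"op": "move_arm", "data": {"moves": [[-0.02,0.028,0.004,0.14],[-0.04,0.056,0.008,0.28],[-0.06,0.084,0.012,0.42],[-0.081,0.111,0.017,0.56],[-0.0815,0.112,0.017,0.7],[-0.0815,0.112,0.017,0.805],[-0.0815,0.112,0.017,0.805],[-0.0815,0.112,0.017,0.805]]}}

```text
clock: 2.1
eef_pos: [501.7, -132.4, 150.1]
eef_rot: [-3.141, 0.0, 0.255]
wrist_force: [-0.3, 0.5, -0.1]
finger_gap: 39.9
finger_force: 0.0
```

Run:
```python
from h import *
shift(-45,-73.7,150)
c=viewer.camera('wrist'); print(c['origin'],c['orientation'],c['fx'],c['cx'],c['cy'])
np.save('w1.npy',c,allow_pickle=True); cv2.imwrite('pics/w1.png',c['frame'])
```

```text
clock 2.1 shift m [-0.0011  0.0022  0.0001] turn 0.0091 from [ 501.7 -132.4  150.1]
[ 583.27297964 -111.23214071  367.15331781] [ 2.85017700e+00 -6.54494693e-04 -1.31445450e+00] 297.3186396354542 260.693665636258 193.74690719333088
```

View pics/w1.png

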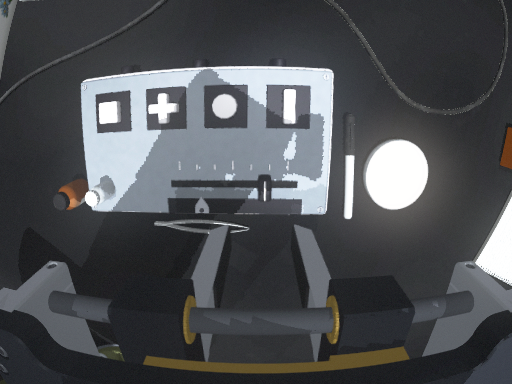

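Wrist view: grip with white line at (265,188), arrow at (202,206), and fingers centred about u≈262. I'll refine these with the fisheye model.

```bash
cat >> h.py <<'E'
def fcast(c,u,v,z):
    a,b=(u-c['cx'])/c['fx'],(v-c['cy'])/c['fy']; r=np.hypot(a,b)+1e-9
    d=rot(c['orientation'])@np.array([a/r*np.sin(r),b/r*np.sin(r),np.cos(r)])
    o=np.array(c['origin']); p=o+d*(z-o[2])/d[2]
    x,y,t=np.load('box.npy'); q=p[:2]-[x,y]
    return round(q[0]*np.cos(t)+q[1]*np.sin(t),1), round(-q[0]*np.sin(t)+q[1]*np.cos(t),1)
def fpx(c,bx,by,z):
    q=rot(c['orientation']).T@(np.array([*boxw(bx,by),z])-c['origin']); n=np.hypot(q[0],q[1]); th=np.arctan2(n,q[2])
    return c['cx']+c['fx']*th*q[0]/n, c['cy']+c['fy']*th*q[1]/n
def rect(c,x0,x1,y0,y1,z,s):
    by,bx=np.meshgrid(np.arange(y1,y0,-1/s),np.arange(x1,x0,-1/s)); m=np.zeros(by.shape+(2,),np.float32)
    for i in np.ndindex(by.shape): m[i]=fpx(c,bx[i],by[i],z)
    return cv2.remap(c['frame'],m[...,0],m[...,1],cv2.INTER_CUBIC)
E
python3 - <<'E'
from h import *
c=np.load('w1.npy',allow_pickle=True).item(); g=cv2.cvtColor(c['frame'],cv2.COLOR_BGR2GRAY)
for n,(u,v) in dict(square=(109,113),plus=(163,107),round=(224,106),bar=(290,106)).items():
    k=(g[v-18:v+19,u-18:u+19]>150).astype(np.uint8); l,cc=cv2.connectedComponents(k)
    m=cc==cc[18,18]; y,x=np.nonzero(m); print(n,m.sum(),fcast(c,x.mean()+u-18,y.mean()+v-18,65))
a=rect(c,-85,-25,-100,100,50,4); b=rect(c,-85,-25,-100,100,78,4)
cv2.imwrite('pics/w1r.png',np.vstack([a,b]))
E
```

```text
square 419 (np.float64(41.2), np.float64(96.1))
plus 466 (np.float64(42.2), np.float64(31.4))
round 469 (np.float64(41.9), np.float64(-34.1))
bar 420 (np.float64(41.9), np.float64(-99.7))
```

View pics/w1r.png

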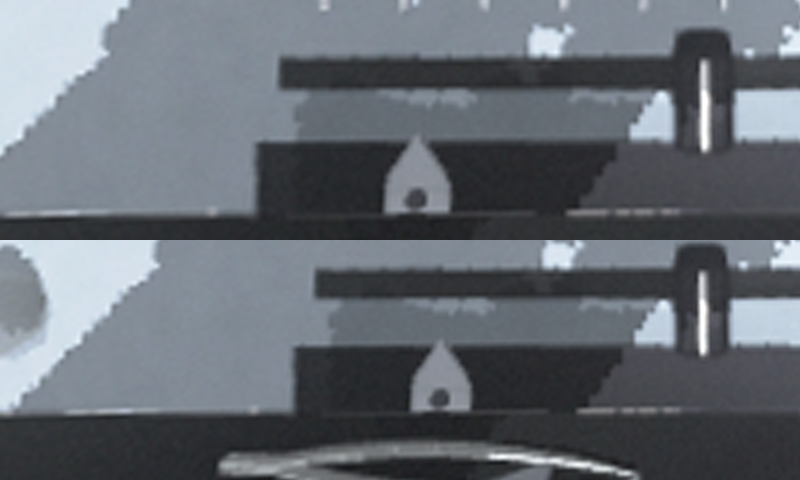

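{"op": "move_arm", "data": {"moves": [[-0.001,0.003,0.03,0.009],[-0.001,0.003,0.06,0.009],[-0.001,0.003,0.08,0.009],[-0.001,0.003,0.089,0.009],[-0.001,0.003,0.089,0.009],[-0.001,0.003,0.089,0.009]]}}

```text
clock: 2.75
eef_pos: [502.1, -135.8, 62.3]
eef_rot: [3.141, -0.001, 0.244]
wrist_force: [-0.9, 0.9, 0.3]
finger_gap: 39.7
finger_force: 0.0
```

{"op": "move_arm", "data": {"moves": [[0,0,0,0],[0,0,0,0],[0,0,0,0],[0,0,0,0],[0,0,0,0],[0,0,0,0]], "jaw": 0.0, "squeeze": 4}}

```text
clock: 3.35
eef_pos: [501.6, -135.7, 61.3]
eef_rot: [3.142, -0.0, 0.243]
wrist_force: [-0.2, -0.2, -0.2]
finger_gap: 0.4
finger_force: 0.0
```

Run:
```python
from h import *
shift(-45,-4.2,60); s=manip.read_state(); print(s['finger_gap'],s['wrist_force'])
```

```text
clock 3.35 shift m [-0.0004 -0.0705  0.0013] turn -0.0032 from [ 501.6 -135.7   61.3]
0.42148759028833144 [-0.22525056 -0.15322959 -0.22785141]
```

The gripper shut on nothing, so I'll look.

Run:
```python
from h import *
c=viewer.camera('wrist'); np.save('w2.npy',c,allow_pickle=True)
d=viewer.camera('side'); 
a=cv2.resize(c['frame'][120:330,130:400],None,fx=1.48,fy=1.48); b=cv2.resize(d['frame'][130:290,150:360],(400,311))
cv2.imwrite('pics/w2.png',np.hstack([a[:311,:400],b]))
```

```text
(no output)
```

View pics/w2.png

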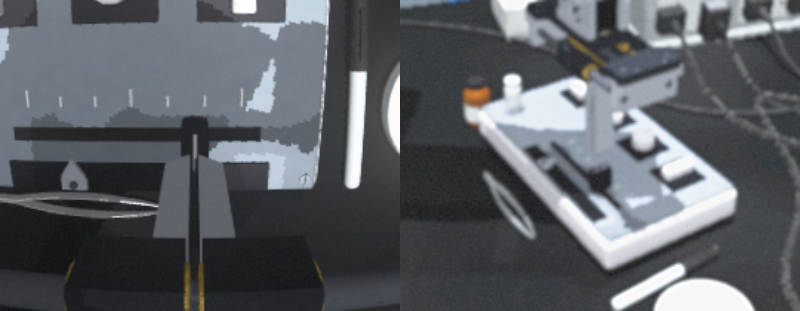

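Run:
```python
from h import *
c=np.load('w2.npy',allow_pickle=True).item(); s=manip.read_state()
print(c['origin'],c['orientation'])
q=rot(c['orientation']).T@(s['eef_pos']-c['origin']); n=np.hypot(*q[:2]);th=np.arctan2(n,q[2])
print('tcp px',c['cx']+c['fx']*th*q[0]/n,c['cy']+c['fy']*th*q[1]/n,'depth',q[2])
z=c['z_map']
def pt(u,v):
    a,b=(u-c['cx'])/c['fx'],(v-c['cy'])/c['fy']; r=np.hypot(a,b)+1e-9
    d=np.array([a/r*np.tan(r),b/r*np.tan(r),1])*z[v,u]; p=rot(c['orientation'])@d+c['origin']
    x,y,t=np.load('box.npy'); w=p[:2]-[x,y]
    return np.round([w[0]*np.cos(t)+w[1]*np.sin(t),-w[0]*np.sin(t)+w[1]*np.cos(t),p[2]],1)
for u,v in [(262,200),(262,205),(262,208),(262,212),(258,216),(258,220),(258,228),(258,235),(258,245),(258,255),(230,212),(268,228)]: print(u,v,pt(u,v))
x,y,t=np.load('box.npy'); w=s['eef_pos'][:2]-[x,y]; print('tcp box',w[0]*np.cos(t)+w[1]*np.sin(t),-w[0]*np.sin(t)+w[1]*np.cos(t))
```

```text
[ 583.35374529 -115.50200994  278.34313136] [ 2.85047334e+00 -8.46347267e-04 -1.32683355e+00]
tcp px 260.2751153031992 217.259281644968 depth 232.17300698657672
262 200 [-30.9 -76.   60.6]
262 205 [-31.1 -76.   71.8]
262 208 [-31.6 -75.9  77.1]
262 212 [-34.2 -75.9  78.3]
258 216 [-38.  -73.   76.4]
258 220 [-40.6 -73.   77.7]
258 228 [-36.9 -73.2 101. ]
258 235 [-36.2 -73.3 113.5]
258 245 [-36.9 -73.4 125.7]
258 255 [-36.7 -73.5 138. ]
230 212 [-44.1 -50.   51.5]
268 228 [-34.9 -79.6 105.7]
tcp box -44.87094267847469 -74.66858375589807
```

Run:
```python
from h import *
c=viewer.camera('side'); z=c['z_map']; s=manip.read_state()
x,y,t=np.load('box.npy')
v,u=np.mgrid[0:384,0:512]; d=np.stack([(u-c['cx'])/c['fx'],(v-c['cy'])/c['fy'],np.ones(u.shape)],-1)*z[...,None]
P=d@rot(c['orientation']).T+c['origin']; w=P[...,:2]-[x,y]
B=np.stack([w[...,0]*np.cos(t)+w[...,1]*np.sin(t),-w[...,0]*np.sin(t)+w[...,1]*np.cos(t),P[...,2]],-1)
m=(np.abs(B[...,0]+45)<22)&(np.abs(B[...,1]+75)<25)&(B[...,2]>55)&(B[...,2]<200)&(z>0)
for zz in range(56,150,6):
    k=m&(abs(B[...,2]-zz)<3)
    if k.any(): print(zz,k.sum(),np.round([B[k][:,0].min(),B[k][:,0].max(),B[k][:,1].min(),B[k][:,1].max()],1))
print('tcp px',px(c,s['eef_pos']), 'gripTop',px(c,[*boxw(-45,-75),78]))
cv2.imwrite('pics/s3.png',cv2.resize(c['frame'][160:260,210:300],None,fx=6,fy=6,interpolation=cv2.INTER_CUBIC))
```

```text
56 20 [-57.4 -35.4 -83.7 -74.2]
62 25 [-57.6 -34.6 -83.7 -73.4]
68 28 [-57.6 -35.  -83.5 -72. ]
74 48 [-57.9 -34.9 -84.9 -68.3]
80 20 [-56.6 -36.  -83.3 -72.6]
98 6 [-55.8 -36.2 -80.  -72.3]
104 13 [-56.5 -42.3 -85.7 -66.5]
110 35 [-57.3 -37.  -88.8 -66.4]
116 37 [-57.2 -37.4 -89.7 -65. ]
122 41 [-56.8 -36.3 -88.1 -65.3]
128 38 [-57.  -37.4 -88.5 -64.4]
134 37 [-56.6 -36.3 -89.8 -64.9]
140 41 [-56.8 -36.9 -89.2 -66.8]
146 37 [-56.6 -37.2 -89.4 -65.2]
tcp px (np.float64(254.26204926646773), np.float64(222.84563896836428)) gripTop (np.float64(254.28041786738072), np.float64(216.27426334389972))
```

View pics/s3.png

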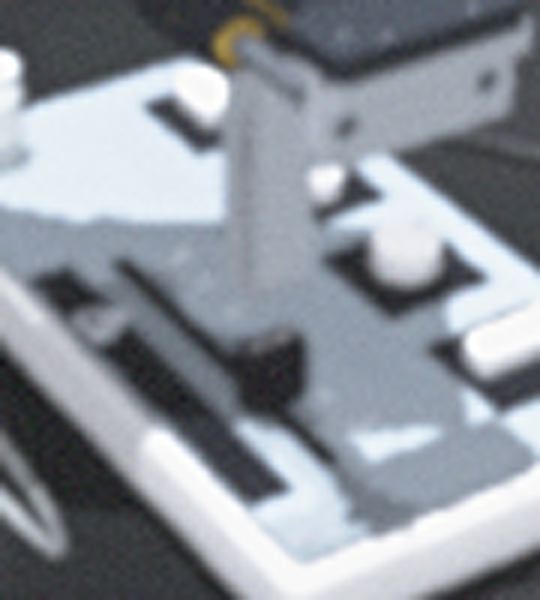

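The side view shows the shut fingertips well above the grip (bottom edge at crop (265,290)), so the tips are about 40 mm higher than the reported TCP. Before going lower I'll measure the tip height and the clearance under the gripper body.

Run:
```python
from h import *
x,y,t=np.load('box.npy')
c=viewer.camera('side'); z=c['z_map']
v,u=np.mgrid[0:384,0:512]; d=np.stack([(u-c['cx'])/c['fx'],(v-c['cy'])/c['fy'],np.ones(u.shape)],-1)*z[...,None]
P=d@rot(c['orientation']).T+c['origin']; w=P[...,:2]-[x,y]
B=np.stack([w[...,0]*np.cos(t)+w[...,1]*np.sin(t),-w[...,0]*np.sin(t)+w[...,1]*np.cos(t),P[...,2]],-1)
for v in range(196,222): print(v,np.round(B[v,250],1),np.round(B[v,256],1))
for y0 in range(-190,180,15):
    m=(B[...,1]>=y0)&(B[...,1]<y0+15)&(abs(B[...,0]+45)<60)&(B[...,2]>84)&(z>0)
    if m.sum()>3: print(y0,m.sum(),np.round(np.percentile(B[m][:,2],[0,5,50]),0),np.round(B[m][:,0].mean()))
```

```text
196 [-56.4 -77.8 132.3] [-49.1 -87.7 135.2]
197 [-55.8 -76.7 129.2] [-49.5 -88.4 133.5]
198 [-55.7 -76.5 126.7] [-48.3 -86.5 129.7]
199 [-56.3 -77.5 125.2] [-48.9 -87.4 128.1]
200 [-55.5 -76.2 121.8] [-416.7 -659.7  582.8]
201 [-53.3 -72.5 116.6] [-48.5 -86.8 123. ]
202 [-54.3 -74.1 115.5] [-49.3 -88.1 121.7]
203 [-55.2 -75.5 114.3] [-49.3 -88.  119.3]
204 [-54.1 -73.7 110.5] [-48.7 -87.1 116.2]
205 [-53.6 -72.9 107.4] [-48.3 -86.4 113.3]
206 [-54.6 -74.4 106.3] [-49.4 -88.1 112.4]
207 [-53.6 -72.9 102.7] [-48.8 -87.2 109.2]
208 [-54.1 -73.6 100.9] [-45.2 -81.6 102.2]
209 [-52.7 -71.4  96.6] [ -5.2 -19.4  47.8]
210 [-19.7 -17.9  49.8] [ -7.9 -23.6  48.7]
211 [-22.2 -21.9  50.5] [-10.1 -27.1  49. ]
212 [-24.1 -25.   50.5] [-11.  -28.5  47.5]
213 [-24.4 -25.5  48.2] [-14.1 -33.3  48.9]
214 [-27.4 -30.3  49.6] [-17.2 -38.2  50.5]
215 [-28.6 -32.2  48.6] [-39.  -72.1  77. ]
216 [-31.2 -36.4  49.6] [-40.6 -74.6  76.7]
217 [-53.1 -71.7  77.3] [-41.9 -76.5  75.9]
218 [-54.7 -74.3  77.1] [-44.9 -81.2  77.5]
219 [-56.2 -76.7  76.8] [-44.1 -80.   74. ]
220 [-55.8 -76.   73.6] [-46.1 -83.1  74.2]
221 [-56.9 -77.8  72.7] [-48.9 -87.4  75.5]
-175 331 [219. 221. 231.] -48.0
-160 572 [195. 198. 213.] -52.0
-145 846 [208. 238. 367.] -58.0
-130 1061 [207. 236. 373.] -78.0
-115 1406 [203. 236. 351.] -76.0
-100 1399 [107. 126. 244.] -54.0
-85 587 [ 97. 116. 247.] -62.0
-70 398 [104. 129. 261.] -55.0
-55 317 [202. 220. 394.] -55.0
-40 319 [208. 214. 411.] -49.0
-25 343 [210. 214. 421.] -61.0
-10 268 [196. 198. 218.] -67.0
5 48 [201. 220. 239.] -66.0
95 28 [85. 86. 91.] -52.0
110 15 [85. 86. 93.] -52.0
```

The tips really are about 38 mm above the reported TCP (at z≈99), and the body bottom is at z≈195. I'll open and lower so the real tips come to about z 65.

{"op": "move_arm", "data": {"moves": [[0,0,0,0],[0,0,0,0],[0,0,0,0],[0,0,0.008,0],[0,0,0.015,0],[0,0,0.022,0],[0,0,0.028,0],[0,0,0.034,0],[0,0,0.034,0],[0,0,0.034,0]], "jaw": 0.04}}

```text
clock: 4.55
eef_pos: [501.6, -135.7, 27.2]
eef_rot: [-3.142, 0.0, 0.243]
wrist_force: [-0.1, 0.7, 0.3]
finger_gap: 39.7
finger_force: 0.0
```

{"op": "move_arm", "data": {"moves": [[0,0,0,0],[0,0,0,0],[0,0,0,0],[0,0,0,0],[0,0,0,0],[0,0,0,0]], "jaw": 0.0, "squeeze": 4}}

```text
clock: 5.15
eef_pos: [501.7, -135.8, 27.4]
eef_rot: [3.141, -0.0, 0.243]
wrist_force: [0.0, -0.5, 2.7]
finger_gap: 13.8
finger_force: 4.0
```

Run:
```python
from h import *
shift(-45,-4.2,26); s=manip.read_state(); print(s['finger_gap'],s['wrist_force'])
```

```text
clock 5.15 shift m [-0.0005 -0.0706  0.0014] turn -0.0032 from [ 501.7 -135.8   27.4]
13.815193514023987 [ 0.0185272  -0.51783852  2.69685926]
```

Gripped (gap 13.8 mm). I'll slide left about 69 mm.

{"op": "move_arm", "data": {"moves": [[0,-0.006,0,0],[0,-0.014,0,0],[0,-0.022,0,0],[0,-0.03,0,0],[0,-0.038,0,0],[0,-0.046,0,0],[0,-0.054,0,0],[0,-0.062,0,0],[0,-0.067,0,0],[0,-0.07,0,0],[0,-0.07,0,0],[0,-0.07,0,0]]}}

```text
clock: 6.35
eef_pos: [484.5, -67.1, 27.3]
eef_rot: [-3.141, 0.0, 0.243]
wrist_force: [-2.6, 1.5, 6.1]
finger_gap: 13.6
finger_force: 4.0
```

Run:
```python
from h import *
shift(-45,-4.2,26); s=manip.read_state(); print(s['finger_gap'],s['wrist_force'])
c=viewer.camera('wrist'); np.save('w4.npy',c,allow_pickle=True)
a=rect(c,-85,-25,-50,50,54,6); b=rect(c,-75,-25,-50,50,78,6)
cv2.imwrite('pics/w4.png',cv2.resize(np.vstack([a,b]),(600,600)))
t=viewer.camera('top'); np.save('t4.npy',t,allow_pickle=True)
```

```text
clock 6.35 shift m [-0.0003  0.0003  0.0013] turn -0.0029 from [484.5 -67.1  27.3]
13.603174086706925 [-2.61138033  1.52836854  6.07835064]
```

View pics/w4.png

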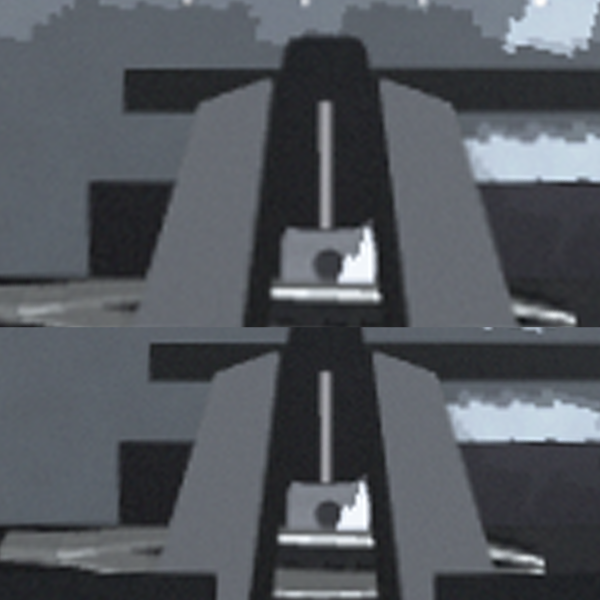

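Line at col 325.5 and arrow centre (hole) at ~328.5, at 6 px/mm, so the grip is about 0.5 mm too far left. I'll ease it right 0.5 mm, release, lift and recheck.

{"op": "move_arm", "data": {"moves": [[0,0.0003,0,0],[0,0.0005,0,0],[0,0.0005,0,0],[0,0.0005,0,0]]}}

```text
clock: 6.85
eef_pos: [484.6, -67.7, 27.2]
eef_rot: [-3.141, 0.0, 0.243]
wrist_force: [-2.8, 0.6, 5.3]
finger_gap: 13.9
finger_force: 4.0
```

{"op": "move_arm", "data": {"moves": [[0,0,0,0],[0,0,0,0],[0,0,0,0],[0,0,0,0],[0,0,-0.02,0],[0,0,-0.05,0],[0,0,-0.09,0],[0,0,-0.09,0],[0,0,-0.09,0]], "jaw": 0.05}}

```text
clock: 7.75
eef_pos: [485.0, -68.3, 117.5]
eef_rot: [3.141, -0.001, 0.243]
wrist_force: [-0.9, -0.0, -0.5]
finger_gap: 50.2
finger_force: 0.0
```

Run:
```python
from h import *
c=viewer.camera('wrist'); np.save('w5.npy',c,allow_pickle=True)
a=rect(c,-78,-25,-50,50,54,6); b=rect(c,-78,-25,-50,50,78,6)
cv2.imwrite('pics/w5.png',np.vstack([a,b]))
print(fpx(c,-45,-4.5,78),fpx(c,-45,-4.5,50))
shift(-45,-4.2,26)
t=viewer.camera('top'); f=t['frame']; np.save('t5.npy',t,allow_pickle=True)
```

```text
(np.float64(259.478080264462), np.float64(202.13860048996884)) (np.float64(259.5501161664433), np.float64(193.36393066707387))
clock 7.8 shift m [ 0.     -0.0008  0.0905] turn -0.0032 from [484.5 -68.2 116.5]
```

View pics/w5.png

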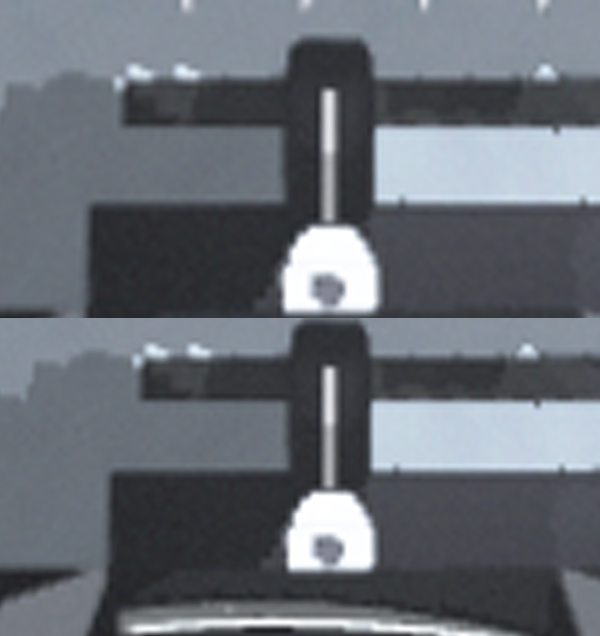

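Line at 329 and arrow centre at ~329.5: aligned. Now the keys, with fingers shut, starting above the round key.

Run:
```python
from h import *
shift(40,-33,50); shift(40,99,50); shift(40,-99,50)
```

```text
clock 7.85 shift m [0.0854 0.0279 0.066 ] turn -0.0032 from [484.3 -68.1 116.1]
clock 7.85 shift m [ 0.0849 -0.1041  0.0661] turn -0.0032 from [484.3 -68.1 116.1]
clock 7.85 shift m [0.0856 0.0939 0.0659] turn -0.0032 from [484.3 -68.1 116.1]
```

{"op": "move_arm", "data": {"moves": [[0.03,0.01,0,0],[0.06,0.02,0,0],[0.085,0.028,0,0],[0.085,0.028,0.03,0],[0.085,0.028,0.06,0],[0.085,0.028,0.076,0],[0.085,0.028,0.076,0],[0.085,0.028,0.076,0],[0.085,0.028,0.076,0]], "jaw": 0}}

```text
clock: 8.75
eef_pos: [574.6, -75.1, 42.1]
eef_rot: [3.141, -0.001, 0.243]
wrist_force: [0.7, -0.2, -0.4]
finger_gap: 0.4
finger_force: 0.0
```

{"op": "move_arm", "data": {"moves": [[0,0,0.004,0],[0,0,0.008,0],[0,0,0.012,0],[0,0,0.014,0],[0,0,0.014,0],[0,0,0.014,0]]}}

```text
clock: 9.35
eef_pos: [574.1, -75.0, 27.3]
eef_rot: [-3.142, -0.0, 0.243]
wrist_force: [-0.5, 0.3, -0.4]
finger_gap: 0.4
finger_force: 0.0
```

{"op": "move_arm", "data": {"moves": [[0,0,0.002,0],[0,0,0.003,0],[0,0,0.003,0],[0,0,0.003,0]]}}

```text
clock: 9.75
eef_pos: [574.3, -75.0, 24.4]
eef_rot: [3.141, -0.0, 0.243]
wrist_force: [0.9, 0.2, 2.8]
finger_gap: 0.3
finger_force: 1.4
```

{"op": "move_arm", "data": {"moves": [[0,0,0.002,0],[0,0,0.003,0],[0,0,0.003,0],[0,0,0.003,0]]}}

```text
clock: 10.15
eef_pos: [574.3, -75.1, 21.4]
eef_rot: [3.141, -0.0, 0.243]
wrist_force: [1.0, -0.6, 5.5]
finger_gap: 0.7
finger_force: 2.3
```

{"op": "move_arm", "data": {"moves": [[0,0,0.001,0],[0,0,0.0015,0],[0,0,0.0015,0],[0,0,0.0015,0]]}}

```text
clock: 10.55
eef_pos: [574.4, -75.0, 20.8]
eef_rot: [3.141, -0.001, 0.243]
wrist_force: [-4.1, 0.8, 15.5]
finger_gap: 0.3
finger_force: 7.7
```

Round bottomed out (15 N). Lift and go over to the square key.

{"op": "move_arm", "data": {"moves": [[0,0,-0.015,0],[0,0,-0.035,0],[0,-0.03,-0.035,0],[-0.0002,-0.066,-0.035,0],[-0.0004,-0.1,-0.035,0],[-0.0004,-0.132,-0.035,0],[-0.0004,-0.132,-0.035,0],[-0.0004,-0.132,-0.02,0],[-0.0004,-0.132,-0.012,0],[-0.0004,-0.132,-0.012,0],[-0.0004,-0.132,-0.012,0]]}}

```text
clock: 11.65
eef_pos: [542.0, 52.5, 31.9]
eef_rot: [-3.142, 0.0, 0.242]
wrist_force: [0.5, -0.3, 0.6]
finger_gap: 0.6
finger_force: 0.0
```

Run:
```python
from h import *
shift(40,99,20)
```

```text
clock 11.65 shift m [-0.0002 -0.001   0.0119] turn -0.0038 from [542.   52.5  31.9]
```

{"op": "move_arm", "data": {"moves": [[0,-0.001,0.003,0],[0,-0.001,0.006,0],[0,-0.001,0.009,0],[0,-0.001,0.011,0],[0,-0.001,0.012,0],[0,-0.001,0.012,0],[0,-0.001,0.012,0]]}}

```text
clock: 12.35
eef_pos: [542.2, 53.9, 20.9]
eef_rot: [3.141, -0.001, 0.243]
wrist_force: [-5.0, -1.9, 14.5]
finger_gap: 0.4
finger_force: 7.3
```

Square right down. On to the bar key.

{"op": "move_arm", "data": {"moves": [[0,0,-0.015,0],[0,0,-0.035,0],[0,0.04,-0.035,0],[0.0003,0.085,-0.035,0],[0.0005,0.13,-0.035,0],[0.0006,0.17,-0.035,0],[0.0006,0.198,-0.035,0],[0.0006,0.198,-0.035,0],[0.0006,0.198,-0.02,0],[0.0006,0.198,-0.012,0],[0.0006,0.198,-0.012,0],[0.0006,0.198,-0.012,0]]}}

```text
clock: 13.55
eef_pos: [589.8, -137.2, 31.5]
eef_rot: [-3.141, 0.001, 0.244]
wrist_force: [-0.3, -0.0, 0.2]
finger_gap: 0.6
finger_force: 0.0
```

Run:
```python
from h import *
shift(40,-99,20)
```

```text
clock 13.55 shift m [-0.0004  0.0014  0.0115] turn -0.002 from [ 589.8 -137.2   31.5]
```

{"op": "move_arm", "data": {"moves": [[0,0.001,0.003,0],[0,0.001,0.006,0],[0,0.001,0.009,0],[0,0.001,0.011,0],[0,0.001,0.012,0],[0,0.001,0.012,0],[0,0.001,0.012,0]]}}

```text
clock: 14.25
eef_pos: [590.6, -139.0, 20.9]
eef_rot: [3.141, -0.001, 0.243]
wrist_force: [-4.3, 1.9, 12.9]
finger_gap: 0.6
finger_force: 6.3
```

{"op": "move_arm", "data": {"moves": [[0,0,-0.015,0],[0,0,-0.04,0],[0,0,-0.08,0],[0,0,-0.12,0],[0,0,-0.12,0],[0,0,-0.12,0],[0,0,-0.12,0]]}}

```text
clock: 14.95
eef_pos: [589.5, -138.9, 138.6]
eef_rot: [-3.141, 0.002, 0.243]
wrist_force: [0.1, 1.1, 0.1]
finger_gap: 0.0
finger_force: 0.0
```

Run:
```python
from h import *
c=viewer.camera('wrist'); cv2.imwrite('pics/w6.png',c['frame'])
```

```text
(no output)
```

View pics/w6.png

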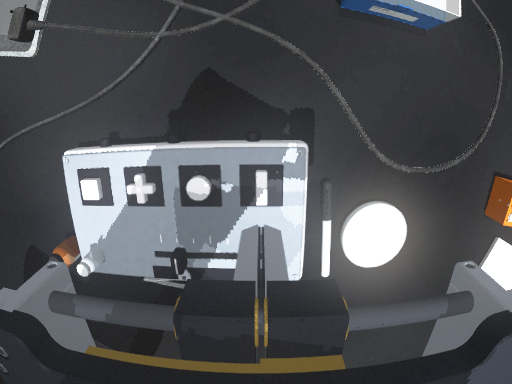

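The keys are up (row ~188), the slider sits at (180,262) at the arrow, and the vial, bottle, marker, dish and forceps are in place. Handing in.

```bash
python3 -c "
from cell import manip
print(manip.sign_off())"
```

```text
the job is handed in; nothing more can be done
None
```

The job is handed in at about 15 s: the slider is on the arrow to within about 0.3 mm, and the round, square and bar keys were pressed right down in that order. The plus key was not pressed and the things standing around look undisturbed.

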